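# Find the lock with the key and open the tool chest

## Task

Open the grey tool chest. Take the key that stands loosely in its lock, press it only lightly and turn it gently back and forth until it drops home into the hidden slots, then turn it clockwise (seen from above) until it stops with its bow square to the chest. Leave the key there in the lock and slide the hatch fully open, leaving everything around undisturbed.

Things in the scene. Friction and masses are not known exactly. Their poses are not given: they have to be found in the camera images.
- chest: Grey steel chest fixed on the counter, 240 mm (its x) by 300 mm (its y) by 80 mm high; origin at the centre of its underside; its front faces -x. The lock is at chest x 0, y -75 mm. Seen from above, clockwise is the unlocking turn. The hatch comes free only over about the last 10 degrees of that turn.
- lock (a point): Centre of the top of the lock's round steel collar (58 mm across, 12 mm above the deck, 24 mm bore), axis vertical. Below in the bore, out of sight, a rotor with a cross of slots (one every 90 degrees) sits at an unknown angle, 25 to 55 degrees clockwise of the chest's axes. It needs about 0.13 N m to turn: a hard press while misaligned drags it along.
- key: The loose steel key, 0.26 kg, 92 mm long, origin at its lower end. Its bit has four arms along key x and y (22 mm over the arms, 5 mm thick) and rests on the rotor; within about 6 degrees of the slots it can drop 14 mm. Once home it turns clockwise 35 to 65 degrees with the rotor until its bow is square to the chest (along its x or y), with a solid stop about 8 degrees past that.
- key_bow (a point): Centre of the flat bow at the top of the key: 70 mm wide (key's x), 10 mm thick (key's y), 34 mm high, with a 20 mm round shaft below. It is 75 mm above the key's lower end; at 145 mm above the chest's underside while the bit rests on the rotor, 131 mm when home. At the start the bow lies nearly along the chest's x.
- hatch_grip (a point): Grip point in the black upright fin of the hatch, 16 mm thick (chest's x), 80 mm wide (chest's y), rising 42 mm above the hatch plate; this point is 25 mm above the plate and 17 mm below the fin's top, at chest (61, 70, 111) mm when shut. The aluminium hatch plate, 110 by 132 mm, slides between rails towards the chest's -x.
- hatch (a joint): Travel of the hatch in m: 0 shut, 0.10 fully open at its stop, towards the chest's -x (towards the robot). It takes about 3 N and stays where it is left; while locked it moves no more than about 3 mm.
- holder: Bystander: black square tool holder, 20 by 20 by 128 mm, lying on the chest's deck near its far edge, along the chest's y; origin under it.
- bin: Bystander: blue picking bin, 200 by 130 by 90 mm, holding black bars; origin under its centre.
- carton: Bystander: plain cardboard carton 160 by 120 by 100 mm; origin under its centre.
- bar: Bystander: black square steel bar 150 by 25 by 25 mm lying on the counter; origin under its centre.
Mind the look-alikes: they are no part of the job. There is more than one size of the key; the job needs the smallest.

How it is judged:
By the outcome, as a careful person would: the job done as asked, in the order asked, and still so for the second after the job is handed in, with the robot touching nothing.
It also fails if it takes over 64 s, if anything falls off the work surface, if the arm or the gripper's body presses on something with over 40 N, if the wrist force passes 120 N, or if a joint passes its speed limit or range.

## Robot

A 6-joint arm with a two-finger parallel gripper is mounted at the origin on the work surface. World frame = base frame: x ahead of the robot, y to its left, z up, the work surface at z = 0. Lengths are in mm, angles in rad, forces in N, time in s.
With the tool pointing down it reaches from about 250 to 775 mm from the base axis. Payload 4 kg.
Tool frame: the origin (TCP) lies on the centre line of the jaws, within the pads' length; the fingertips stand 8 mm ahead of it and the grasp point (between the pads) lies 11 mm behind it; z points along the fingers, x is the direction in which the jaws open and shut, and the axes are right-handed (so a half turn about z gives the same grasp; the last joint's range is limited). The gripper opens to 85 mm and grips with 20 to 120 N. Pads are 22 mm wide; open, the fingers measure 114 mm over their backs; the gripper's body (76 mm by 85 mm) begins 54 mm behind the grasp point. The pads swing forward as they close: fully open they stand 13 mm farther back than shut.
Start: joints at [-1.319, 0.087, 1.371, -0, 1.684, -0.103], TCP at [191.069, -515.761, 239.341] pointing down, gripper open.
Joint ranges: [-3.1, 3.1], [-0.76, 2.03], [0.27, 2.55], [-1.08, 4.22], [0.17, 2.65], [-2.57, 2.57]. Speed limits (rad/s): [2.79, 2.79, 3.14, 3.14, 3.14, 3.14].

## Interface

Orientations are given as a unit quaternion [w, x, y, z].
In Python, from bench import manip, get_image, ticket gives the robot as it stands. The module is installed in compiled form; this text tells all that it offers.
- The arm moves only by the tool drive_tool, never from a script. Its arguments are lists of equal length, an entry for each row: "translation": the shift along the tool's x, y, z in m, a list of three; "spin": the turn about the tool's z in rad. A call has exactly 5 rows; each row shifts and turns the pose as measured when the row begins, along the tool's axes as they then stand; what a row does not reach is not made up. A row lasts 1/8 s, in which the tool goes at most 62.5 mm and 10.7 degrees, less where a joint would pass 70% of its speed; a pose out of reach is approached as far as the arm can. A call is refused whole if a number of a shift passes 0.0625 or a number of a turn 0.188, either way. A call with a gripper value outside its range is refused whole. "claw" is the closure, from -1 (fully open) to 1 (shut), so that 0 is half open, set as the call begins (left out, the last holds). The fingers move at their own pace and stop on an object; "grip_force" is the grip in N (left out, the last holds). Time passes only in rows, so rows that do not move let the fingers close, or fill a call up. It gives the time, the measured TCP pose, the force and the opening at its end, in the units of the state.
- manip.observe(): the state, without advancing time (a new reading comes with each control period).
- get_image(name): name is "side" or "top"; returns a dict with "pixels" (400x640x3 uint8, red, green, blue), "fx", "fy", "cx", "cy" (pixels), "extrinsics" (4x4, takes a point from camera to world coordinates). Camera axes: x right, y down, z forward; pixel columns grow to the right and rows downward; lengths in mm; the calibration is good to about 2 mm. A picture is of the moment at which its call begins. There is no depth.
- ticket.job_done(): hands the job in, once; it reports no verdict.
The state is a dict: "time": time; "joint_pos": joint angles; "qd": joint speeds; "tau": joint torques, N m; "tcp_pos": TCP position; "eef_rot": TCP orientation; "contact_force": force on the tool from outside, world axes, zero at the start; "moment": the same for the moment, N m; "grip_width": opening from 0.0 (shut) to 1.0 (fully open).
Only numpy, scipy, OpenCV 4.12 (cv2) and the standard library are available. Lean on these libraries where they do the work, as an engineer would, in place of code of your own. Each camera call takes 0.05 s, during which the arm holds its last target.

## Working session

There is one attempt and no reset: what is moved stays moved. The work goes in short steps, Python scripts to look and compute and a tool call to move; the robot and the scene stay as the last step left them, time stands still between calls to the robot, and variables do not carry over. Pictures are saved under pics/ and viewed, and the job is handed in when it is done.

Besides the shell and the picture viewer there is one more tool, called in YAML: its name, and indented under it one key for each argument. drive_tool: Moves the arm, as the interface text tells. Its arguments: {"type":"object","properties":{"translation":{"type":"array","items":{"type":"array","items":{"type":"number"}}},"spin":{"type":"array","items":{"type":"number"}},"claw":{"type":"number"},"grip_force":{"type":"number"}},"required":["translation","spin"]}

```bash
mkdir -p pics; python3 - <<'E'
from bench import manip,get_image
import cv2,numpy as np
print(manip.observe())
for n in("side","top"):
    d=get_image(n); cv2.imwrite(f"pics/{n}0.png",d["pixels"][:,:,::-1]); print(n,d["fx"],d["fy"],d["cx"],d["cy"],np.array(d["extrinsics"]).round(3).tolist())
E
```

```text
{'time': 0.0, 'joint_pos': array([-1.31909628e+00,  8.79686665e-02,  1.37231437e+00, -2.19492061e-05,
        1.68360620e+00, -1.03102320e-01]), 'qd': array([-6.78392606e-04, -7.55275987e-04,  2.01057277e-03,  4.91573981e-05,
        1.14474595e-03, -2.45921493e-04]), 'tau': array([ 2.87854800e-04, -3.51863194e+01, -3.13268209e+01, -3.06569909e-04,
        1.09877819e-02, -2.49613194e-06]), 'tcp_pos': array([ 190.93518726, -515.25958128,  238.10115206]), 'eef_rot': array([-7.41188568e-04,  8.20792598e-01, -5.71225168e-01, -8.77114861e-04]), 'contact_force': array([ 0.24541037, -0.40029403,  0.29450807]), 'moment': array([-0.01388265,  0.01994091,  0.04029687]), 'grip_width': 1.0020446986144373}
side 463.0352370440014 463.0352370440014 311.2857317284549 194.90361781002505 [[0.975, -0.156, 0.159, 279.45], [-0.222, -0.731, 0.646, -932.37], [0.015, -0.665, -0.747, 1201.779], [0.0, 0.0, 0.0, 1.0]]
top 432.31705058221183 432.31705058221183 324.4982945959002 193.03972361255597 [[-0.016, -0.983, 0.182, 261.156], [-1.0, 0.015, -0.008, -13.333], [0.005, -0.182, -0.983, 1352.498], [0.0, 0.0, 0.0, 1.0]]
```

View pics/side0.png

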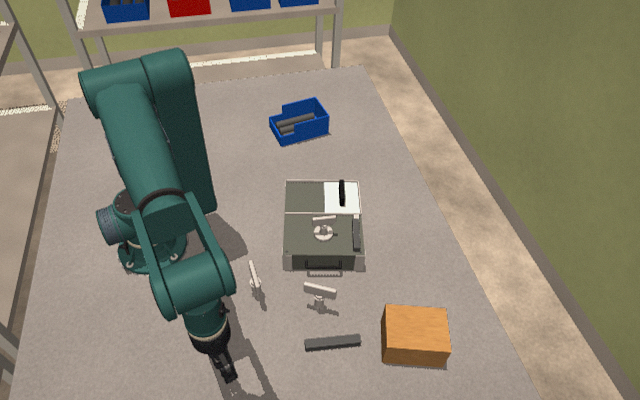

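View pics/top0.png

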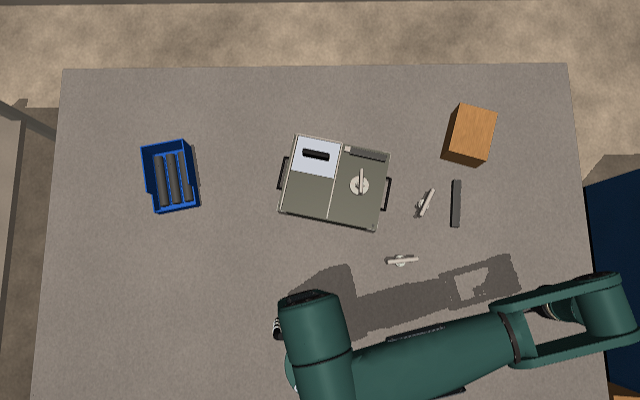

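Side view: the chest sits at about (323,225), the hatch fin at (342,193), and the key in the lock at (323,225). There are look-alike keys at (256,280) and (320,297). Top view: the lock key is at (361,183), with look-alikes at (426,203) and (402,260). The fin is at (316,155) and the holder at (368,153). I'll enlarge these next.

```bash
python3 - <<'E'
import cv2
a=cv2.imread("pics/top0.png")[120:245,265:405]; cv2.imwrite("pics/topc.png",cv2.resize(a,None,fx=5.6,fy=4.8*5.6/4.8*0.85,interpolation=cv2.INTER_CUBIC) if 0 else cv2.resize(a,(672,600),interpolation=cv2.INTER_CUBIC))
a=cv2.imread("pics/side0.png")[170:280,270:380]; cv2.imwrite("pics/sidec.png",cv2.resize(a,(550,550),interpolation=cv2.INTER_CUBIC))
E
```

```text
(no output)
```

View pics/topc.png

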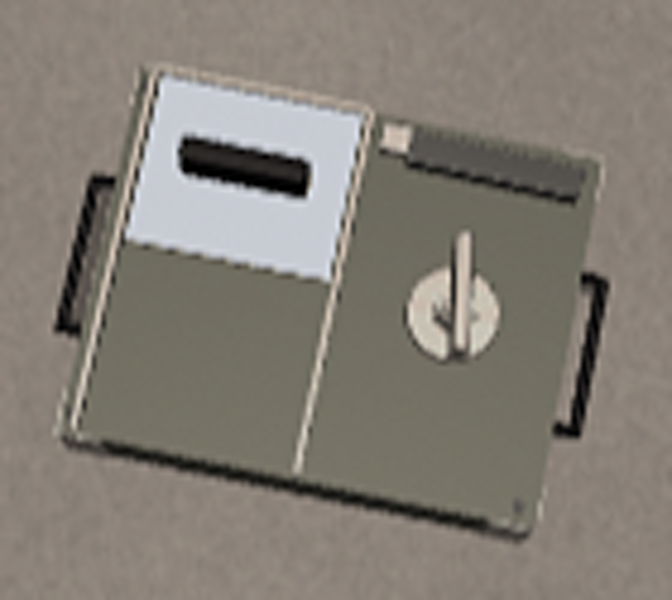

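View pics/sidec.png

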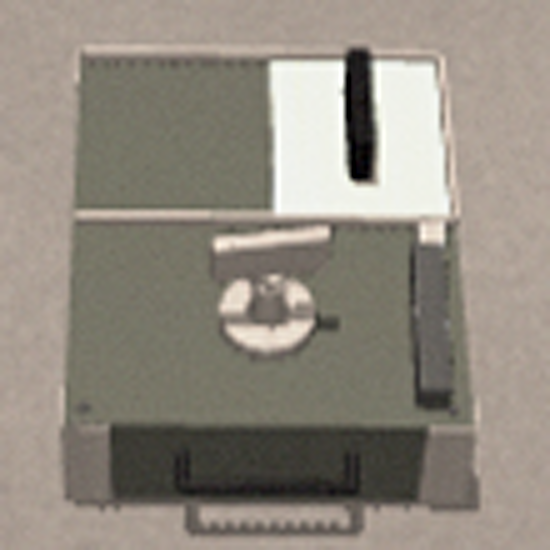

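```bash
cat > h.py <<'E'
import numpy as np,cv2
from bench import manip,get_image
from scipy.spatial.transform import Rotation as R
from scipy.optimize import least_squares
C={}
for n in("side","top"):
    d=get_image(n); C[n]=(d["fx"],d["cx"],d["cy"],np.array(d["extrinsics"]))
def proj(n,P):
    f,cx,cy,T=C[n]; p=(np.asarray(P,float)-T[:3,3])@T[:3,:3]
    return np.stack([f*p[...,0]/p[...,2]+cx,f*p[...,1]/p[...,2]+cy],-1)
def onplane(n,uv,z):
    f,cx,cy,T=C[n]; r=T[:3,:3]@np.array([(uv[0]-cx)/f,(uv[1]-cy)/f,1]); o=T[:3,3]
    return o+r*(z-o[2])/r[2]
def tri(uvs):
    A=np.zeros((3,3));b=np.zeros(3)
    for n,uv in uvs.items():
        f,cx,cy,T=C[n]; r=T[:3,:3]@np.array([(uv[0]-cx)/f,(uv[1]-cy)/f,1]); r/=np.linalg.norm(r)
        M=np.eye(3)-np.outer(r,r);A+=M;b+=M@T[:3,3]
    return np.linalg.solve(A,b)
def chest(p,P):
    c,s=np.cos(p[2]),np.sin(p[2]);P=np.asarray(P,float)
    return np.stack([p[0]+c*P[...,0]-s*P[...,1],p[1]+s*P[...,0]+c*P[...,1],P[...,2]],-1)
E
python3 - <<'E'
from h import *
t=lambda x,y:(265+x/4.8,120+y/4.8)
s=lambda x,y:(270+x/5,170+y/5)
obs=[("top",t(600,158),(120,-150,80)),("top",t(530,530),(-120,-150,80)),("top",t(65,437),(-120,150,80)),("top",t(145,70),(120,150,80)),
("top",t(453,313),(0,-75,92)),("side",s(268,313),(0,-75,92)),("side",s(65,427),(-120,-150,80)),("side",s(475,425),(120,-150,80)),
("side",s(355,50),(61,110,128)),("side",s(365,182),(61,30,86))]
def res(p): return np.concatenate([proj(n,chest(p,P))-uv for n,uv,P in obs])
q=least_squares(res,[450,-40,-0.2],loss="soft_l1");print(q.x,np.degrees(q.x[2]));print(res(q.x).reshape(-1,2).round(2))
p=q.x
print("lock",chest(p,(0,-75,92)),onplane("top",obs[4][1],92),onplane("side",obs[5][1],92),tri({"top":obs[4][1],"side":obs[5][1]}))
print("grip",chest(p,(61,70,111)))
a,b=[onplane("top",t(*x),162) for x in((463,232),(458,357))];print("bow top",a,b,np.linalg.norm(a-b),np.degrees(np.arctan2(*(a-b)[[1,0]])),(a+b)/2)
a,b=[onplane("side",s(*x),162) for x in((330,232),(212,243))];print("bow side",a,b,np.linalg.norm(a-b),np.degrees(np.arctan2(*(a-b)[[1,0]])),(a+b)/2)
print(R.from_quat(np.roll(manip.observe()["eef_rot"],-1)).as_matrix().round(3))
E
python3 - <<'E'
import cv2
I=cv2.imread("pics/top0.png")[180:275,375:470]; cv2.imwrite("pics/lk.png",cv2.resize(I,(475,475),interpolation=cv2.INTER_CUBIC))
I=cv2.imread("pics/side0.png")[245:325,240:345]; cv2.imwrite("pics/lks.png",cv2.resize(I,(630,480),interpolation=cv2.INTER_CUBIC))
E
```

```text
[ 5.32253943e+02 -5.46269406e+01 -2.11676217e-01] -12.128153852085129
[[ 0.31 -0.23]
 [ 1.3  -0.6 ]
 [-1.28 -0.88]
 [-1.23 -0.39]
 [-0.   -0.18]
 [-0.41 -0.04]
 [-0.55  0.39]
 [ 0.01  0.69]
 [-0.07 -0.51]
 [-1.53  0.64]]
lock [ 516.49651808 -127.95294933   92.        ] [ 515.94147926 -127.94796792   92.        ] [ 517.65830115 -128.35721417   92.        ] [ 516.92419267 -128.03066575   91.39845052]
grip [606.59935995   0.99462873 111.        ]
bow top [ 550.43997326 -128.98612496  162.        ] [ 475.56893958 -123.69383761  162.        ] 75.05784429482426 -4.043248879916724 [ 513.00445642 -126.33998128  162.        ]
bow side [ 551.65498111 -129.8674745   162.        ] [ 483.14195895 -123.49297828  162.        ] 68.80892679570381 -5.315533820843471 [ 517.39847003 -126.68022639  162.        ]
[[ 0.347 -0.938 -0.   ]
 [-0.938 -0.347  0.001]
 [-0.001 -0.    -1.   ]]
```

View pics/lks.png

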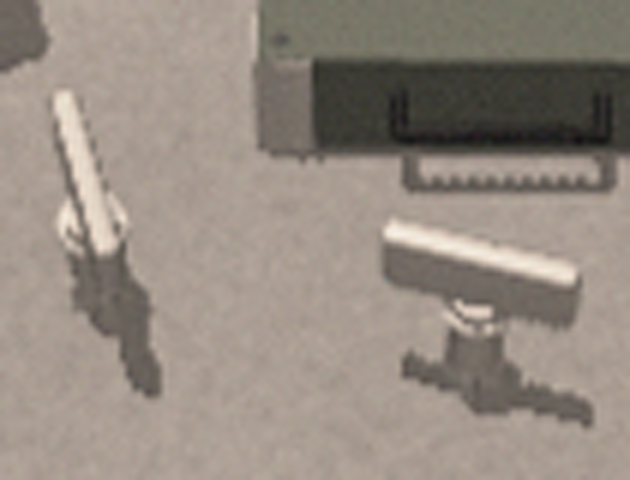

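View pics/lk.png

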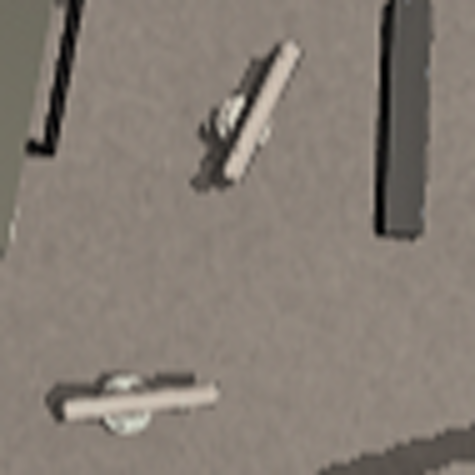

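Candidates for the key are the lock key (top 361,183), the loose key at (426,203) and the loose key at (402,260). The two loose keys stand on the counter, away from the chest. The lock key's bow measures about 70 mm, it is about 162 mm high at the top, and it stands in the collar, so that is the one. The chest's yaw is about -12° and the bow's is about -4.7°.

```bash
cat >> h.py <<'E'
def state():
    o=manip.observe();M=R.from_quat(np.roll(o["eef_rot"],-1)).as_matrix()
    return o,o["tcp_pos"],M,np.degrees(np.arctan2(M[1,0],M[0,0]))
def plan(t,yaw,n=5,smax=60,wmax=10):
    o,p,M,y=state();print("t",round(o["time"],2),"pos",p.round(1),"yaw",round(y,1),"F",o["contact_force"].round(1),"M",o["moment"].round(2),"w",round(o["grip_width"],3),"q6",round(o["joint_pos"][5],2))
    p=p.copy();rows=[];sp=[]
    d_tot=np.linalg.norm(t-p);w_tot=(yaw-y)
    for i in range(n):
        d=t-p;L=np.linalg.norm(d); d=d*min(1,smax/max(L,1e-6))
        w=np.clip(yaw-y,-wmax,wmax)
        a=np.radians(y);X=np.array([np.cos(a),np.sin(a),0]);Y=np.array([np.sin(a),-np.cos(a),0])
        rows.append([round(float(X@d)/1000,4),round(float(Y@d)/1000,4),round(float(-d[2])/1000,4)]);sp.append(round(float(-np.radians(w)),4))
        p=p+d;y=y+w
    print(rows);print(sp);print("end",p.round(1),round(y,1))
E
python3 -c "
from h import *
plan(np.array([516.8,-128,225]),85.3,smax=40)"
```

```text
t 0.3 pos [ 191.  -515.6  238.9] yaw -69.7 F [ 0.5 -0.9 -0. ] M [-0.06  0.01 -0.04] w 1.0 q6 -0.1
[[-0.0198, -0.0348, 0.0011], [-0.0134, -0.0377, 0.0011], [-0.0067, -0.0394, 0.0011], [0.0003, -0.04, 0.0011], [0.0072, -0.0393, 0.0011]]
[-0.1745, -0.1745, -0.1745, -0.1745, -0.1745]
end [ 319.7 -362.6  233.4] -19.7
```

```bash
python3 - <<'E'
from h import C
import pickle;pickle.dump(C,open("C.pkl","wb"))
s=open("h.py").read()
i=s.index("C={}");j=s.index("def proj")
open("h.py","w").write(s[:i]+"import pickle;C=pickle.load(open('C.pkl','rb'))\n"+s[j:])
E
```

drive_tool:
  translation:
    - [-0.02, -0.035, 0.001]
    - [-0.013, -0.038, 0.001]
    - [-0.007, -0.039, 0.001]
    - [0, -0.04, 0.001]
    - [0.007, -0.039, 0.001]
  spin: [-0.175, -0.175, -0.175, -0.175, -0.175]
  claw: -0.2
  grip_force: 30

```text
time: 1.02
tcp_pos: [319.5, -359.1, 233.6]
eef_rot: [0.0, 0.987, -0.159, 0.0]
contact_force: [-0.1, -0.2, 0.1]
grip_width: 0.601
```

```bash
python3 -c "
from h import *
plan(np.array([516.8,-128,225]),85.3,smax=40)"
```

```text
t 1.02 pos [ 319.5 -359.1  233.6] yaw -18.3 F [-0.1 -0.2  0.1] M [0.02 0.02 0.01] w 0.601 q6 -0.64
[[0.0151, -0.037, 0.0011], [0.0213, -0.0338, 0.0011], [0.0269, -0.0296, 0.0011], [0.0316, -0.0245, 0.0011], [0.0354, -0.0186, 0.0011]]
[-0.1745, -0.1745, -0.1745, -0.1745, -0.1745]
end [ 449.3 -207.1  228. ] 31.7
```

drive_tool:
  translation:
    - [0.015, -0.037, 0.001]
    - [0.021, -0.034, 0.001]
    - [0.027, -0.03, 0.001]
    - [0.032, -0.0245, 0.001]
    - [0.035, -0.019, 0.001]
  spin: [-0.175, -0.175, -0.175, -0.175, -0.175]

```text
time: 1.65
tcp_pos: [450.6, -199.0, 229.4]
eef_rot: [0.002, 0.957, 0.289, 0.001]
contact_force: [0.9, 0.7, -0.9]
grip_width: 0.602
```

```bash
python3 -c "
from h import *
plan(np.array([516.8,-128,215]),85.3,smax=22,wmax=10.5)"
```

```text
t 1.65 pos [ 450.6 -199.   229.4] yaw 33.6 F [ 0.9  0.7 -0.9] M [-0.03 -0.    0.02] w 0.602 q6 -1.12
[[0.0212, -0.0051, 0.0032], [0.0217, -0.0011, 0.0032], [0.0216, 0.0029, 0.0032], [0.0207, 0.0067, 0.0032], [0.0088, 0.0048, 0.0015]]
[-0.1833, -0.1833, -0.1833, -0.1833, -0.17]
end [ 516.8 -128.   215. ] 85.3
```

drive_tool:
  translation:
    - [0.021, -0.005, 0.003]
    - [0.0217, -0.001, 0.003]
    - [0.0216, 0.003, 0.003]
    - [0.0205, 0.0067, 0.003]
    - [0.009, 0.005, 0.002]
  spin: [-0.183, -0.183, -0.183, -0.183, -0.17]

```text
time: 2.28
tcp_pos: [519.8, -122.9, 215.5]
eef_rot: [0.002, 0.727, 0.686, 0.001]
contact_force: [-0.6, 0.1, 0.8]
grip_width: 0.598
```

```bash
python3 - <<'E'
from h import *
plan(np.array([516.8,-128,142]),85.3,smax=25)
a=get_image("side")["pixels"][150:280,250:400,::-1]; cv2.imwrite("pics/s1.png",cv2.resize(a,(690,598),interpolation=cv2.INTER_CUBIC))
E
```

```text
t 2.27 pos [ 519.8 -122.9  215.5] yaw 86.7 F [-0.6  0.1  0.8] M [-0.02  0.    0.02] w 0.598 q6 -1.85
[[-0.0018, -0.0009, 0.0249], [-0.0018, -0.0009, 0.0249], [-0.0017, -0.0008, 0.0237], [0.0, 0.0, -0.0], [0.0, 0.0, -0.0]]
[0.0243, -0.0, -0.0, -0.0, -0.0]
end [ 516.8 -128.   142. ] 85.3
```

View pics/s1.png

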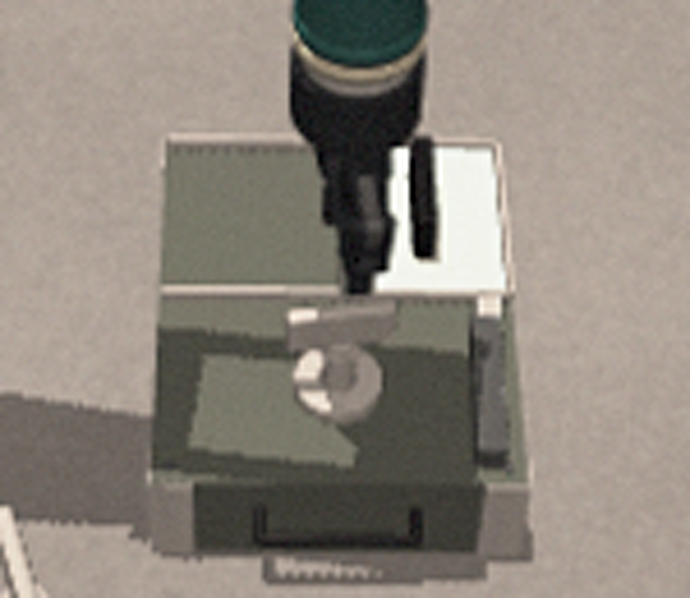

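The gripper is right above the bow (crop bow ~ (343,320)), and the key hasn't been disturbed. I'll descend now.

drive_tool:
  translation:
    - [-0.002, -0.001, 0.025]
    - [-0.0015, -0.001, 0.025]
    - [-0.001, -0.0008, 0.0175]
    - [0, 0, 0.005]
    - [0, 0, 0]
  spin: [0.024, 0, 0, 0, 0]

```text
time: 2.95
tcp_pos: [518.0, -127.4, 142.1]
eef_rot: [0.004, 0.737, 0.676, 0.002]
contact_force: [0.1, -0.0, -0.5]
grip_width: 0.6
```

```bash
python3 - <<'E'
from h import *
plan(np.array([516.8,-127.7,142]),85.3,smax=25)
E
```

```text
t 2.95 pos [ 518.  -127.4  142.1] yaw 85.1 F [ 0.1 -0.  -0.5] M [ 0.01 -0.02  0.04] w 0.6 q6 -1.83
[[-0.0004, -0.0011, 0.0001], [0.0, 0.0, -0.0], [0.0, 0.0, -0.0], [0.0, 0.0, -0.0], [0.0, 0.0, -0.0]]
[-0.004, -0.0, -0.0, -0.0, -0.0]
end [ 516.8 -127.7  142. ] 85.3
```

drive_tool:
  translation:
    - [0, -0.001, 0]
    - [0, 0, 0]
    - [0, 0, 0]
    - [0, 0, 0]
    - [0, 0, 0]
  spin: [0, 0, 0, 0, 0]
  claw: 1
  grip_force: 30

```text
time: 3.58
tcp_pos: [518.1, -127.0, 144.2]
eef_rot: [0.005, 0.737, 0.676, 0.003]
contact_force: [-0.1, 0.5, -0.5]
grip_width: 0.111
```

```bash
python3 - <<'E'
from h import *
plan(np.array([516.8,-127.7,142]),85.3,smax=25)
a=get_image("side")["pixels"][150:280,250:400,::-1]; cv2.imwrite("pics/s2.png",cv2.resize(a,(690,598),interpolation=cv2.INTER_CUBIC))
a=get_image("top")["pixels"][120:245,265:405,::-1]; cv2.imwrite("pics/t2.png",cv2.resize(a,(672,600),interpolation=cv2.INTER_CUBIC))
E
```

```text
t 3.58 pos [ 518.1 -127.   144.2] yaw 85.1 F [-0.1  0.5 -0.5] M [ 0.11 -0.09  0.01] w 0.111 q6 -1.83
[[-0.0008, -0.0012, 0.0022], [0.0, 0.0, -0.0], [0.0, 0.0, -0.0], [0.0, 0.0, -0.0], [0.0, 0.0, -0.0]]
[-0.0041, -0.0, -0.0, -0.0, -0.0]
end [ 516.8 -127.7  142. ] 85.3
```

View pics/s2.png

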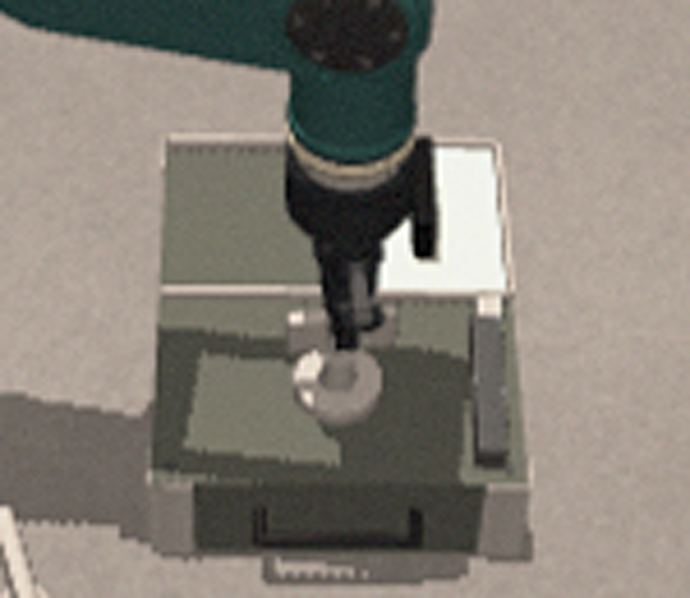

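The bow is held (opening 0.111 × 85 ≈ 9.4 mm). Next is a light test press.

drive_tool:
  translation:
    - [0, 0, 0.0005]
    - [0, 0, 0.0005]
    - [0, 0, 0.0005]
    - [0, 0, 0.0005]
    - [0, 0, 0.0005]
  spin: [0, 0, 0, 0, 0]

```text
time: 4.3
tcp_pos: [518.3, -127.1, 144.1]
eef_rot: [0.005, 0.737, 0.676, 0.003]
contact_force: [-1.8, 1.6, 5.0]
grip_width: 0.107
```

```bash
python3 - <<'E'
from h import *
plan(np.array([516.8,-127.7,142]),85.3,smax=25)
E
```

```text
t 4.3 pos [ 518.3 -127.1  144.1] yaw 85.1 F [-1.8  1.6  5. ] M [0.35 0.48 0.01] w 0.107 q6 -1.83
[[-0.0008, -0.0014, 0.0021], [0.0, 0.0, -0.0], [0.0, 0.0, -0.0], [0.0, 0.0, -0.0], [0.0, 0.0, -0.0]]
[-0.0042, -0.0, -0.0, -0.0, -0.0]
end [ 516.8 -127.7  142. ] 85.3
```

A 0.5 mm press gives 5 N, so contact is light. Now I'll turn clockwise gently while pressing.

drive_tool:
  translation:
    - [0, 0, 0.0006]
    - [0, 0, 0.0006]
    - [0, 0, 0.0006]
    - [0, 0, 0.0006]
    - [0, 0, 0.0006]
  spin: [0.06, 0.06, 0.06, 0.06, 0.06]

```text
time: 4.92
tcp_pos: [518.8, -126.6, 144.1]
eef_rot: [0.006, 0.832, 0.555, 0.005]
contact_force: [-0.7, 2.1, 5.0]
grip_width: 0.108
```

```bash
python3 - <<'E'
from h import *
plan(np.array([516.8,-127.7,142]),85.3,smax=25)
E
```

```text
t 4.92 pos [ 518.8 -126.6  144.1] yaw 67.4 F [-0.7  2.1  5. ] M [0.38 0.54 0.04] w 0.108 q6 -1.52
[[-0.0018, -0.0015, 0.0021], [0.0, 0.0, -0.0], [0.0, 0.0, -0.0], [0.0, 0.0, -0.0], [0.0, 0.0, -0.0]]
[-0.1745, -0.1382, -0.0, -0.0, -0.0]
end [ 516.8 -127.7  142. ] 85.3
```

drive_tool:
  translation:
    - [0, 0, 0.0006]
    - [0, 0, 0.0006]
    - [0, 0, 0.0006]
    - [0, 0, 0.0006]
    - [0, 0, 0.0006]
  spin: [0.05, 0.05, 0.05, 0.05, 0.05]

```text
time: 5.55
tcp_pos: [518.7, -126.4, 144.0]
eef_rot: [0.005, 0.896, 0.443, 0.006]
contact_force: [-1.9, 1.1, 4.3]
grip_width: 0.109
```

```bash
python3 - <<'E'
from h import *
plan(np.array([516.8,-127.7,142]),85.3,smax=25)
E
```

```text
t 5.55 pos [ 518.7 -126.4  144. ] yaw 52.6 F [-1.9  1.1  4.3] M [0.23 0.5  0.06] w 0.109 q6 -1.27
[[-0.0022, -0.0007, 0.002], [0.0, 0.0, -0.0], [0.0, 0.0, -0.0], [0.0, 0.0, -0.0], [0.0, 0.0, -0.0]]
[-0.1745, -0.1745, -0.1745, -0.0464, -0.0]
end [ 516.8 -127.7  142. ] 85.3
```

drive_tool:
  translation:
    - [-0.0003, -0.0004, 0.0006]
    - [-0.0003, -0.0004, 0.0006]
    - [0, 0, 0.0006]
    - [0, 0, 0.0006]
    - [0, 0, 0.0006]
  spin: [0.04, 0.04, 0.04, 0.04, 0.04]

```text
time: 6.18
tcp_pos: [518.2, -126.8, 143.9]
eef_rot: [0.006, 0.937, 0.349, 0.008]
contact_force: [-2.2, 1.0, 4.9]
grip_width: 0.107
```

```bash
python3 - <<'E'
from h import *
plan(np.array([516.8,-127.7,142]),85.3,smax=25)
E
```

```text
t 6.17 pos [ 518.2 -126.8  143.9] yaw 40.8 F [-2.2  1.   4.9] M [0.33 0.54 0.1 ] w 0.107 q6 -1.06
[[-0.0016, -0.0002, 0.0019], [0.0, 0.0, -0.0], [0.0, 0.0, -0.0], [0.0, 0.0, -0.0], [0.0, 0.0, -0.0]]
[-0.1745, -0.1745, -0.1745, -0.1745, -0.0777]
end [ 516.8 -127.7  142. ] 85.3
```

drive_tool:
  translation:
    - [-0.0004, -0.0002, 0.0005]
    - [-0.0003, 0, 0.0005]
    - [0, 0, 0.0005]
    - [0, 0, 0.0005]
    - [0, 0, 0.0005]
  spin: [0.04, 0.04, 0.04, 0.04, 0.04]

```text
time: 6.8
tcp_pos: [517.3, -127.1, 142.2]
eef_rot: [0.005, 0.968, 0.251, 0.008]
contact_force: [-0.0, -0.1, -2.2]
grip_width: 0.106
```

```bash
python3 - <<'E'
from h import *
plan(np.array([516.8,-127.7,142]),85.3,smax=25)
E
```

```text
t 6.8 pos [ 517.3 -127.1  142.2] yaw 29.0 F [-0.  -0.1 -2.2] M [ 0.01  0.01 -0.03] w 0.106 q6 -0.85
[[-0.0007, 0.0003, 0.0002], [0.0, 0.0, -0.0], [0.0, 0.0, -0.0], [0.0, 0.0, -0.0], [0.0, 0.0, -0.0]]
[-0.1745, -0.1745, -0.1745, -0.1745, -0.1745]
end [ 516.8 -127.7  142. ] 79.0
```

The key has begun dropping: z is down and the contact force is gone. I'll lower straight down.

drive_tool:
  translation:
    - [0, 0, 0.001]
    - [0, 0, 0.001]
    - [0, 0, 0.0015]
    - [0, 0, 0.0015]
    - [0, 0, 0.0015]
  spin: [0, 0, 0, 0, 0]

```text
time: 7.42
tcp_pos: [516.6, -127.5, 132.1]
eef_rot: [0.005, 0.968, 0.251, 0.006]
contact_force: [0.2, -0.5, -1.7]
grip_width: 0.112
```

```bash
python3 - <<'E'
from h import *
plan(np.array([516.8,-127.7,142]),85.3,smax=25)
E
```

```text
t 7.42 pos [ 516.6 -127.5  132.1] yaw 29.1 F [ 0.2 -0.5 -1.7] M [-0. -0. -0.] w 0.112 q6 -0.86
[[0.0001, 0.0003, -0.0099], [0.0, 0.0, -0.0], [0.0, 0.0, -0.0], [0.0, 0.0, -0.0], [0.0, 0.0, -0.0]]
[-0.1745, -0.1745, -0.1745, -0.1745, -0.1745]
end [ 516.8 -127.7  142. ] 79.1
```

drive_tool:
  translation:
    - [0, 0, 0.001]
    - [0, 0, 0.0005]
    - [0, 0, 0.0005]
    - [0, 0, 0.0005]
    - [0, 0, 0.0005]
  spin: [0, 0, 0, 0, 0]

```text
time: 8.05
tcp_pos: [516.7, -127.5, 130.2]
eef_rot: [0.005, 0.968, 0.251, 0.007]
contact_force: [-1.0, -0.1, 0.5]
grip_width: 0.11
```

```bash
python3 - <<'E'
from h import *
plan(np.array([516.8,-127.7,130]),-12.1,smax=25)
E
```

```text
t 8.05 pos [ 516.7 -127.5  130.2] yaw 29.1 F [-1.  -0.1  0.5] M [ 0.08  0.32 -0.04] w 0.11 q6 -0.86
[[-0.0, 0.0002, 0.0002], [0.0, 0.0, -0.0], [0.0, 0.0, -0.0], [0.0, 0.0, -0.0], [0.0, 0.0, -0.0]]
[0.1745, 0.1745, 0.1745, 0.1745, 0.0212]
end [ 516.8 -127.7  130. ] -12.1
```

It's home: z dropped 13.9 mm, matching the 14 mm given. Key yaw is now about -49° in chest terms, so it needs about 41° clockwise.

drive_tool:
  translation:
    - [0, 0, 0.0]
    - [0, 0, 0]
    - [0, 0, 0]
    - [0, 0, 0]
    - [0, 0, 0]
  spin: [0, 0.07, 0.1, 0.1, 0.1]
  grip_force: 60

```text
time: 8.68
tcp_pos: [516.1, -127.0, 130.3]
eef_rot: [0.003, 0.998, 0.064, 0.007]
contact_force: [-0.6, 0.4, -0.3]
grip_width: 0.099
```

```bash
python3 - <<'E'
from h import *
plan(np.array([516.8,-127.7,130]),-12.1,smax=25)
E
```

```text
t 8.68 pos [ 516.1 -127.   130.3] yaw 7.3 F [-0.6  0.4 -0.3] M [0.04 0.33 0.16] w 0.099 q6 -0.48
[[0.0006, 0.0008, 0.0003], [0.0, 0.0, -0.0], [0.0, 0.0, -0.0], [0.0, 0.0, -0.0], [0.0, 0.0, -0.0]]
[0.1745, 0.1642, -0.0, -0.0, -0.0]
end [ 516.8 -127.7  130. ] -12.1
```

drive_tool:
  translation:
    - [0, 0, 0]
    - [0, 0, 0]
    - [0, 0, 0]
    - [0, 0, 0]
    - [0, 0, 0]
  spin: [0.1, 0.1, 0.08, 0.05, 0.03]

```text
time: 9.3
tcp_pos: [515.5, -126.8, 130.3]
eef_rot: [0.002, 0.993, -0.121, 0.006]
contact_force: [-0.2, -0.7, -1.1]
grip_width: 0.104
```

```bash
python3 - <<'E'
from h import *
plan(np.array([516.8,-127.7,130]),-12.1,smax=25)
a=get_image("top")["pixels"][120:245,265:405,::-1]; cv2.imwrite("pics/t3.png",cv2.resize(a,(672,600),interpolation=cv2.INTER_CUBIC))
a=get_image("side")["pixels"][150:280,250:400,::-1]; cv2.imwrite("pics/s3.png",cv2.resize(a,(690,598),interpolation=cv2.INTER_CUBIC))
E
```

```text
t 9.3 pos [ 515.5 -126.8  130.3] yaw -13.9 F [-0.2 -0.7 -1.1] M [0.05 0.29 0.1 ] w 0.104 q6 -0.1
[[0.0015, 0.0006, 0.0003], [0.0, 0.0, -0.0], [0.0, 0.0, -0.0], [0.0, 0.0, -0.0], [0.0, 0.0, -0.0]]
[-0.0316, -0.0, -0.0, -0.0, -0.0]
end [ 516.8 -127.7  130. ] -12.1
```

View pics/t3.png

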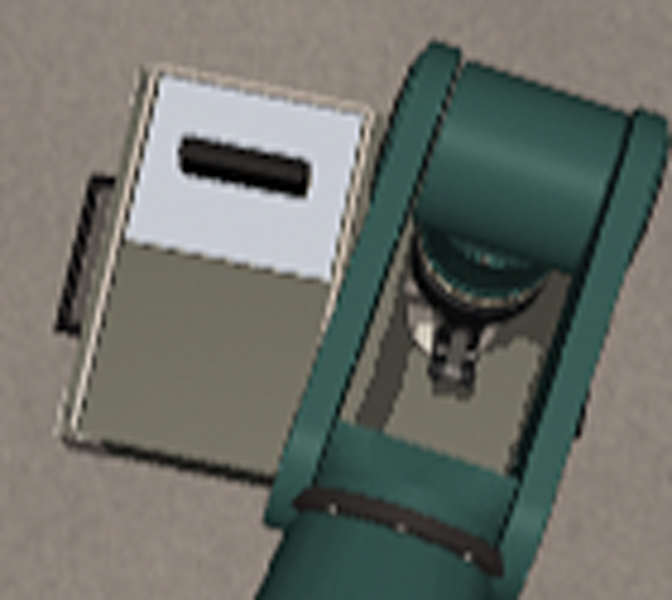

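View pics/s3.png

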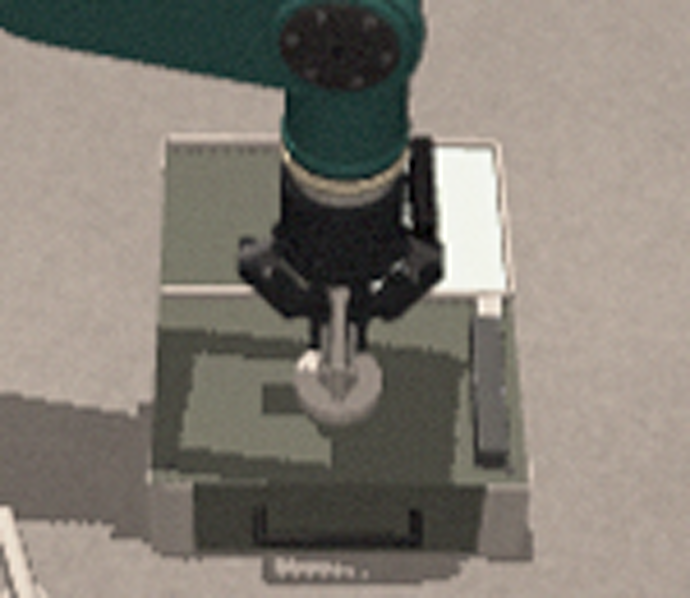

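The key looks turned, with the bow edge-on towards the camera along the chest's y. I'll release it, rise and check its angle.

drive_tool:
  translation:
    - [0, 0, 0]
    - [0, 0, 0]
    - [0, 0, -0.015]
    - [0, 0, -0.03]
    - [0, 0, -0.04]
  spin: [0, 0, 0, 0, 0]
  claw: -0.2

```text
time: 10.02
tcp_pos: [513.6, -126.1, 216.1]
eef_rot: [0.001, 0.993, -0.121, 0.005]
contact_force: [0.6, -0.3, -0.4]
grip_width: 0.6
```

```bash
python3 - <<'E'
from h import *
plan(np.array([606.6,1,190]),-12.1,smax=30)
E
```

```text
t 10.03 pos [ 513.6 -126.1  216.1] yaw -13.8 F [ 0.6 -0.3 -0.4] M [ 0.03 -0.01 -0.04] w 0.6 q6 -0.11
[[0.0113, -0.0274, 0.0049], [0.0121, -0.027, 0.0049], [0.0121, -0.027, 0.0049], [0.0121, -0.027, 0.0049], [0.0121, -0.027, 0.0049]]
[-0.0304, -0.0, -0.0, -0.0, -0.0]
end [601.   -6.7 191.6] -12.1
```

drive_tool:
  translation:
    - [0.0113, -0.0275, 0.003]
    - [0.012, -0.027, 0.003]
    - [0.012, -0.027, 0.003]
    - [0.012, -0.027, 0.003]
    - [0.012, -0.027, 0.003]
  spin: [-0.03, 0, 0, 0, 0]

```text
time: 10.65
tcp_pos: [607.7, -6.6, 216.5]
eef_rot: [0.003, 0.994, -0.107, 0.016]
contact_force: [0.2, -0.9, 0.5]
grip_width: 0.603
```

```bash
python3 - <<'E'
from h import *
plan(np.array([606.6,1,190]),-12.1,smax=30)
a=get_image("top")["pixels"][120:245,265:405,::-1]; cv2.imwrite("pics/t4.png",cv2.resize(a,(672,600),interpolation=cv2.INTER_CUBIC))
a=get_image("side")["pixels"][170:280,270:380,::-1]; cv2.imwrite("pics/s4.png",cv2.resize(a,(600,600),interpolation=cv2.INTER_CUBIC))
E
```

```text
t 10.65 pos [607.7  -6.6 216.5] yaw -12.3 F [ 0.2 -0.9  0.5] M [-0.02 -0.02 -0.07] w 0.603 q6 0.11
[[-0.0027, -0.0072, 0.0265], [0.0, 0.0, -0.0], [0.0, 0.0, -0.0], [0.0, 0.0, -0.0], [0.0, 0.0, -0.0]]
[-0.0038, -0.0, -0.0, -0.0, -0.0]
end [606.6   1.  190. ] -12.1
```

View pics/t4.png

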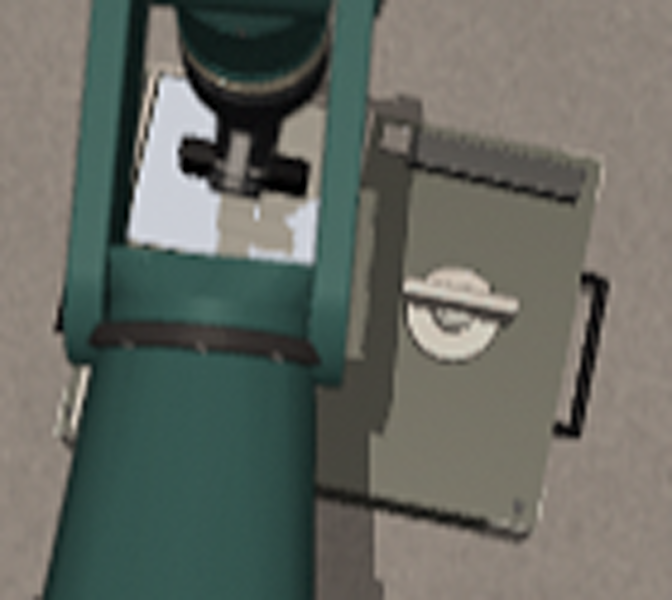

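View pics/s4.png

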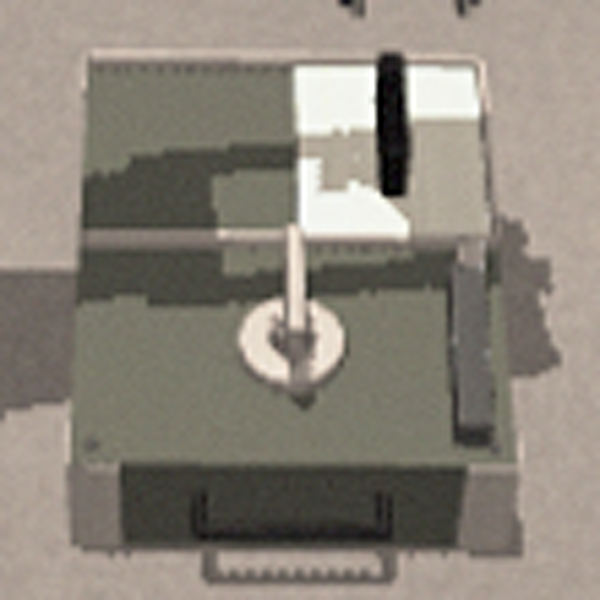

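```bash
python3 - <<'E'
from h import *
t=lambda x,y:(265+x/4.8,120+y/4.8)
s=lambda x,y:(270+x/5.4545,170+y/5.4545)
ang=lambda a,b:np.degrees(np.arctan2(*(a-b)[[0,1]]))
def f(n,p,q,z):
    a,b=onplane(n,p,z),onplane(n,q,z);d=a-b;print(n,a.round(1),b.round(1),"len",np.linalg.norm(d).round(1),"dir -90:",(np.degrees(np.arctan2(d[1],d[0]))-90).round(1))
f("top",t(404,284),t(518,305),148)
f("side",s(293,228),s(298,330),148)
f("side",s(391,52),s(395,195),128)
f("top",t(145,70),t(600,158),80);f("top",t(65,437),t(530,532),80)
from bench import get_image
a=get_image("top")["pixels"][160:200,330:390,::-1]; cv2.imwrite("pics/t5.png",cv2.resize(a,(780,520),interpolation=cv2.INTER_CUBIC))
a=get_image("side")["pixels"][200:250,300:350,::-1]; cv2.imwrite("pics/s5.png",cv2.resize(a,(600,600),interpolation=cv2.INTER_CUBIC))
E
```

```text
top [522.6 -94.3 148. ] [ 508.9 -161.6  148. ] len 68.7 dir -90: -11.6
side [524.3 -94.6 148. ] [ 510.3 -162.3  148. ] len 69.2 dir -90: -11.7
side [617.3  39.4 128. ] [590.4 -67.4 128. ] len 110.2 dir -90: -14.2
top [679.8  63.1  80. ] [ 617.3 -225.5   80. ] len 295.2 dir -90: -12.2
top [443.8 113.4  80. ] [ 380.5 -172.1   80. ] len 292.5 dir -90: -12.5
```

View pics/t5.png

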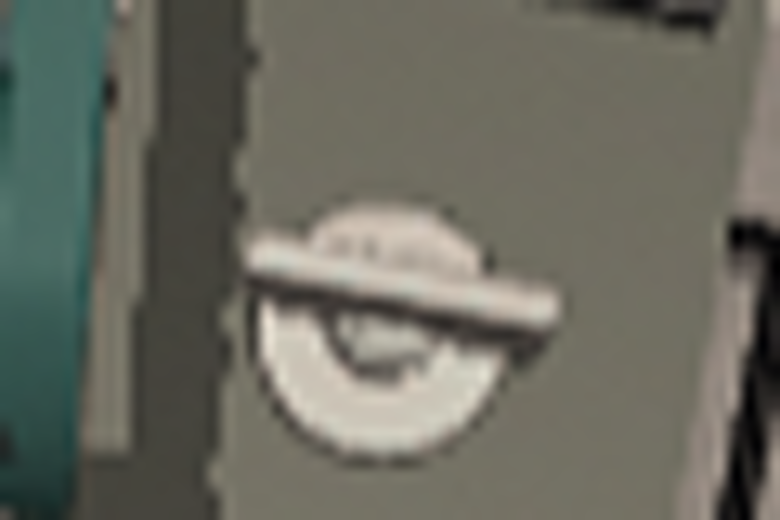

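View pics/s5.png

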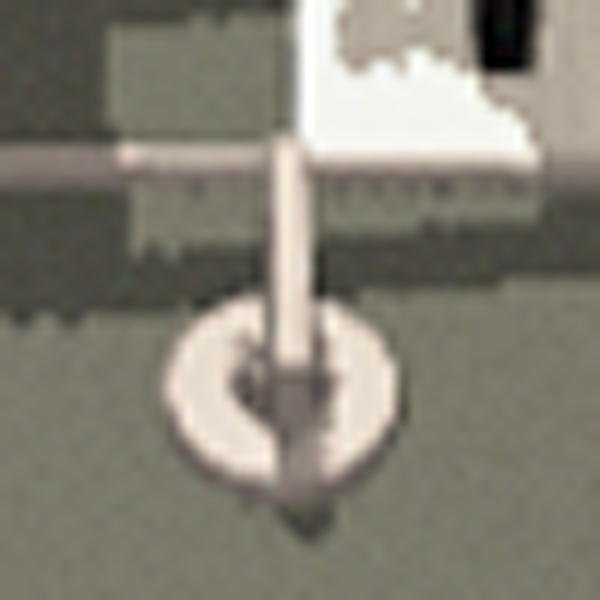

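Both views put the bow at -11.6° and -11.7° world, against -12.2° for the chest edges, so it is square within 1°. At the home height the bow length comes out at 69 mm. Next is the fin.

drive_tool:
  translation:
    - [-0.0027, -0.0073, 0.025]
    - [0, 0, 0.02]
    - [0, 0, 0.005]
    - [0, 0, 0]
    - [0, 0, 0]
  spin: [0, 0, 0, 0, 0]

```text
time: 11.48
tcp_pos: [607.5, -4.2, 169.9]
eef_rot: [0.005, 0.994, -0.109, 0.019]
contact_force: [0.5, 0.3, -0.0]
grip_width: 0.601
```

```bash
python3 - <<'E'
from h import *
plan(np.array([606.6,1,103]),-12.1,smax=20)
a=get_image("side")["pixels"][150:280,250:400,::-1]; cv2.imwrite("pics/s6.png",cv2.resize(a,(690,598),interpolation=cv2.INTER_CUBIC))
E
```

```text
t 11.47 pos [607.5  -4.2 169.9] yaw -12.5 F [ 0.5  0.3 -0. ] M [ 0.02  0.01 -0.  ] w 0.601 q6 0.12
[[-0.0006, -0.0015, 0.0199], [-0.0006, -0.0015, 0.0199], [-0.0006, -0.0015, 0.0199], [-0.0002, -0.0005, 0.0071], [0.0, 0.0, -0.0]]
[-0.0078, -0.0, -0.0, -0.0, -0.0]
end [606.6   1.  103. ] -12.1
```

View pics/s6.png

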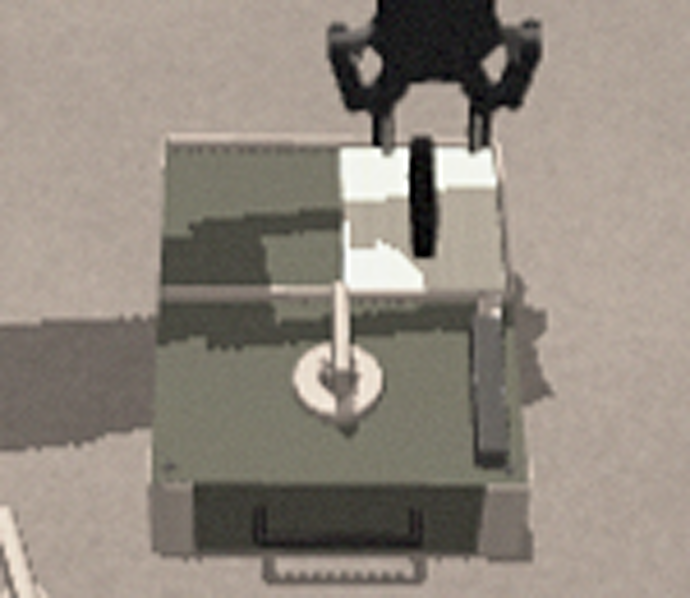

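The open jaws straddle the fin (crop jaws at 383 and 481, fin at 422). The tool is about 2° tilted, so I'll use the full rotation from here.

```bash
cat >> h.py <<'E'
def go(t,n):
    o,p,M,y=state();d=M.T@(np.asarray(t)-p)/1000;print("p",p.round(1),"yaw",round(y,1),"zaxis",M[:,2].round(3),"F",o["contact_force"].round(1),"M",o["moment"].round(2),"total",d.round(4),"per row",(d/n).round(4))
E
python3 -c "
from h import *
go([606.6,1,103],4)"
```

```text
p [607.6  -4.2 170. ] yaw -12.5 zaxis [ 0.037 -0.013 -0.999] F [-0.5  0.2  1. ] M [-0.01  0.04 -0.02] total [-0.0048 -0.0052  0.0669] per row [-0.0012 -0.0013  0.0167]
```

drive_tool:
  translation:
    - [-0.0015, -0.0025, 0.017]
    - [-0.0012, -0.0015, 0.017]
    - [-0.0012, -0.001, 0.017]
    - [-0.0009, 0, 0.013]
    - [0, 0, 0]
  spin: [0, 0, 0, 0, 0]

```text
time: 12.15
tcp_pos: [605.5, 1.5, 100.2]
eef_rot: [0.005, 0.994, -0.109, 0.018]
contact_force: [0.5, -1.0, 0.3]
grip_width: 0.601
```

```bash
python3 - <<'E'
from h import *
go([606.6,1,103],1)
a=get_image("side")["pixels"][150:280,250:400,::-1]; cv2.imwrite("pics/s7.png",cv2.resize(a,(690,598),interpolation=cv2.INTER_CUBIC))
E
```

```text
p [605.5   1.5 100.2] yaw -12.5 zaxis [ 0.035 -0.013 -0.999] F [ 0.5 -1.   0.3] M [ 0.   -0.03 -0.02] total [ 0.0013  0.0002 -0.0027] per row [ 0.0013  0.0002 -0.0027]
```

View pics/s7.png

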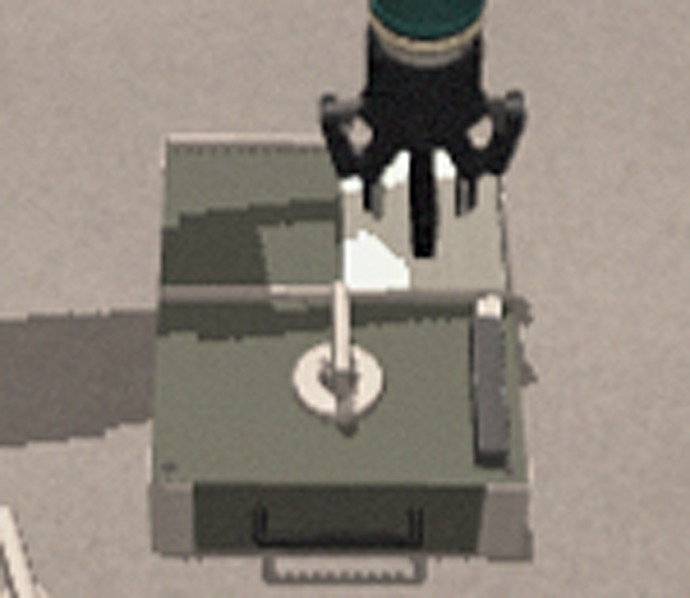

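The jaws are centred on the fin. I'll raise slightly and close.

drive_tool:
  translation:
    - [0.001, 0, -0.003]
    - [0, 0, 0]
    - [0, 0, 0]
    - [0, 0, 0]
    - [0, 0, 0]
  spin: [0, 0, 0, 0, 0]
  claw: 1
  grip_force: 50

```text
time: 12.82
tcp_pos: [607.8, 1.1, 106.1]
eef_rot: [0.004, 0.994, -0.109, 0.02]
contact_force: [2.1, 0.6, -0.4]
grip_width: 0.18
```

```bash
python3 - <<'E'
from h import *
o,p,M,y=state()
d=100*np.array([-np.cos(.2135),np.sin(.2135),0]);print(d.round(1))
go(p+d,1);print(o["grip_width"])
E
```

```text
[-97.7  21.2   0. ]
p [607.8   1.1 106.1] yaw -12.6 zaxis [ 0.038 -0.013 -0.999] F [ 2.1  0.6 -0.4] M [ 0.19  0.71 -0.04] total [-0.0999  0.0006 -0.004 ] per row [-0.0999  0.0006 -0.004 ]
0.17959153619569243
```

drive_tool:
  translation:
    - [-0.006, 0, -0.0002]
    - [-0.012, 0, -0.0005]
    - [-0.014, 0, -0.0005]
    - [-0.014, 0, -0.0005]
    - [-0.014, 0, -0.0005]
  spin: [0, 0, 0, 0, 0]

```text
time: 13.45
tcp_pos: [545.8, 15.1, 106.0]
eef_rot: [0.004, 0.994, -0.109, 0.02]
contact_force: [2.6, -0.1, -0.0]
grip_width: 0.181
```

```bash
python3 - <<'E'
from h import *
go([607.8-97.7,1.1+21.2,106],1)
a=get_image("side")["pixels"][150:280,250:400,::-1]; cv2.imwrite("pics/s8.png",cv2.resize(a,(690,598),interpolation=cv2.INTER_CUBIC))
E
```

```text
p [545.8  15.1 106. ] yaw -12.6 zaxis [ 0.039 -0.013 -0.999] F [ 2.6 -0.1 -0. ] M [ 0.21  0.65 -0.02] total [-0.0364  0.0007 -0.0014] per row [-0.0364  0.0007 -0.0014]
```

View pics/s8.png

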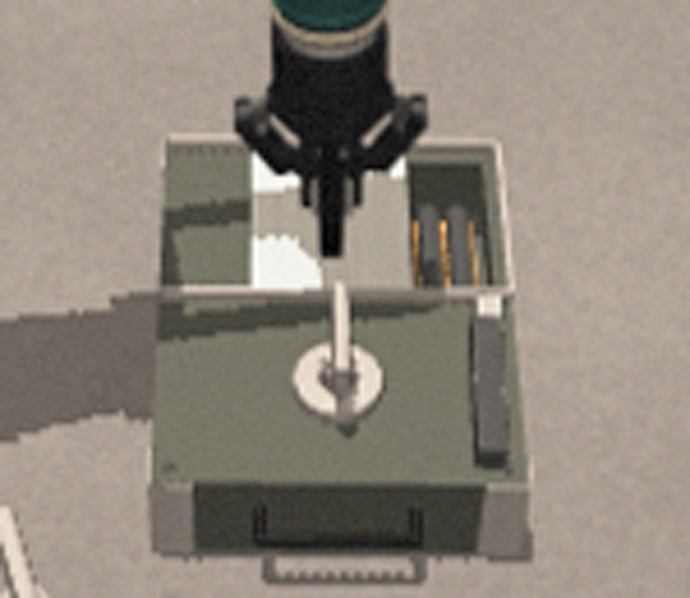

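The hatch is sliding at about 3 N and the compartment is showing. I'll carry on gently to the stop.

drive_tool:
  translation:
    - [-0.012, 0, -0.0005]
    - [-0.012, 0, -0.0005]
    - [-0.009, 0, -0.0004]
    - [-0.003, 0, 0]
    - [-0.002, 0, 0]
  spin: [0, 0, 0, 0, 0]

```text
time: 14.12
tcp_pos: [510.9, 22.9, 106.1]
eef_rot: [0.005, 0.994, -0.109, 0.029]
contact_force: [10.5, -1.1, -5.9]
grip_width: 0.184
```

```bash
python3 - <<'E'
from h import *
go([607.8-97.7,1.1+21.2,106],1)
E
```

```text
p [510.9  22.9 106.1] yaw -12.6 zaxis [ 0.056 -0.015 -0.998] F [10.5 -1.1 -5.9] M [ 0.16  0.21 -0.05] total [-0.0006  0.0008  0.0001] per row [-0.0006  0.0008  0.0001]
```

drive_tool:
  translation:
    - [-0.003, 0, 0]
    - [-0.003, 0, 0]
    - [-0.003, 0, 0]
    - [-0.001, 0, 0]
    - [0, 0, 0]
  spin: [0, 0, 0, 0, 0]

```text
time: 14.75
tcp_pos: [511.1, 22.9, 106.2]
eef_rot: [0.005, 0.993, -0.11, 0.041]
contact_force: [6.3, -0.2, -0.5]
grip_width: 0.185
```

```bash
python3 - <<'E'
from h import *
go([607.8-97.7,1.1+21.2,106],1)
a=get_image("side")["pixels"][150:280,250:400,::-1]; cv2.imwrite("pics/s9.png",cv2.resize(a,(690,598),interpolation=cv2.INTER_CUBIC))
E
```

```text
p [511.1  22.9 106.2] yaw -12.6 zaxis [ 0.08  -0.019 -0.997] F [ 6.3 -0.2 -0.5] M [0.37 1.81 0.11] total [-0.0008  0.0008  0.0001] per row [-0.0008  0.0008  0.0001]
```

View pics/s9.png

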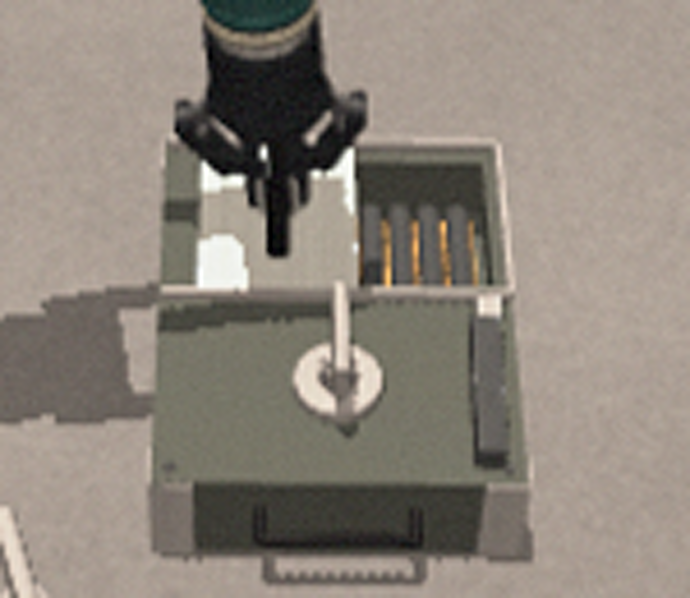

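The hatch is at its stop: pushing with about 10 N gave no more travel, and I measured 99 mm. I'll release and withdraw upward.

drive_tool:
  translation:
    - [0, 0, 0]
    - [0, 0, 0]
    - [0, 0, 0]
    - [0.001, 0, -0.015]
    - [0.002, 0, -0.025]
  spin: [0, 0, 0, 0, 0]
  claw: -0.2

```text
time: 15.42
tcp_pos: [509.1, 23.0, 147.0]
eef_rot: [0.005, 0.993, -0.11, 0.04]
contact_force: [0.2, 0.0, -0.0]
grip_width: 0.599
```

drive_tool:
  translation:
    - [0.003, 0, -0.03]
    - [0.003, 0, -0.03]
    - [0.003, 0, -0.03]
    - [-0.04, 0, -0.02]
    - [-0.05, 0, -0.01]
  spin: [0, 0, 0, 0, 0]

```text
time: 16.05
tcp_pos: [422.0, 42.7, 271.3]
eef_rot: [0.005, 0.993, -0.11, 0.046]
contact_force: [-1.1, -0.2, 1.3]
grip_width: 0.606
```

drive_tool:
  translation:
    - [-0.03, -0.04, 0]
    - [-0.02, -0.05, 0]
    - [0, -0.05, 0]
    - [0, -0.05, 0]
    - [0, -0.05, 0]
  spin: [0, 0, 0, 0, 0]

```text
time: 16.68
tcp_pos: [424.8, 292.2, 279.0]
eef_rot: [0.002, 0.992, -0.114, 0.056]
contact_force: [1.5, 0.2, 0.2]
grip_width: 0.602
```

```bash
python3 - <<'E'
from h import *
go([510,22,106],1)
a=get_image("side")["pixels"][150:280,250:400,::-1]; cv2.imwrite("pics/s10.png",cv2.resize(a,(690,598),interpolation=cv2.INTER_CUBIC))
a=get_image("top")["pixels"][:,:,::-1]; cv2.imwrite("pics/t10.png",a)
E
```

```text
p [424.8 292.2 279. ] yaw -13.1 zaxis [ 0.11  -0.016 -0.994] F [1.5 0.2 0.2] M [-0.05  0.04  0.  ] total [0.1243 0.2455 0.1856] per row [0.1243 0.2455 0.1856]
```

View pics/s10.png

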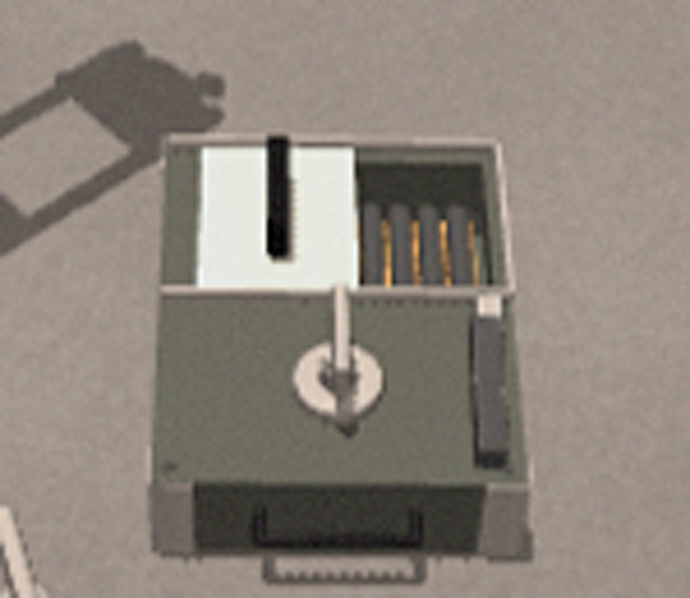

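View pics/t10.png

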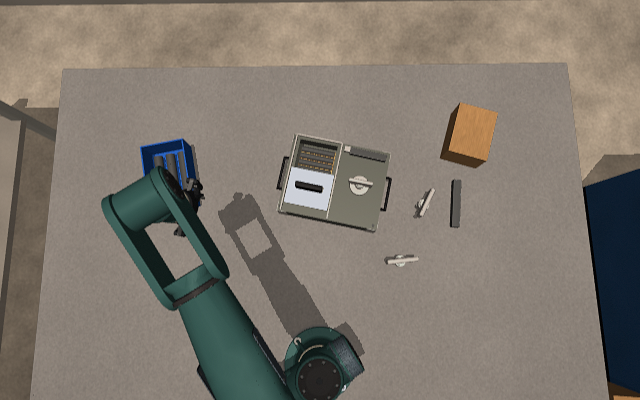

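```bash
python3 - <<'E'
from h import *
s=lambda x,y:(250+x/4.6,150+y/4.6)
a=onplane("side",s(423,240),128);b=onplane("side",s(278,241),128);print("travel",np.linalg.norm(a-b))
a=onplane("side",s(341,287),148);b=onplane("side",s(345,373),148);d=a-b;print(a,b,np.degrees(np.arctan2(d[1],d[0]))-90)
p=[532.25,-54.6,-.2117]
for tr in(95,100):print(tr,[(proj("side",chest(p,(61-tr,y,128)))-[250,150])*4.6 for y in(30,110)],(proj("side",chest(p,(61,30,128)))-[250,150])*4.6)
E
```

```text
travel 96.66010396561006
[524.95028464 -97.01318729 148.        ] [ 510.82806842 -164.54101259  148.        ] -11.812128135062451
95 [array([283.29960128, 221.86748646]), array([281.8747773 , 135.36571196])] [424.76731213 222.03138207]
100 [array([275.8437927 , 221.85884863]), array([274.68643466, 135.35170553])] [424.76731213 222.03138207]
```

```bash
python3 - <<'E'
from h import *
a=cv2.imread("pics/side0.png");b=get_image("side")["pixels"][:,:,::-1]
def cen(I,c0,c1):
    g=I[181:205,c0:c1].astype(float).mean(2);m=(g<60);print(np.argwhere(m)[:,0].min()+181,m.sum());return [ (np.arange(c0,c1)[r].mean(),r.sum()) for r in m if r.any()]
for I,c in((a,(330,352)),(b,(300,322))):
    v=cen(I,*c);print(np.round(v,2).tolist()[:24:3])
    print(np.median([x[0] for x in v]))
p=[532.25,-54.6,-.2117]
for tr in(0,96,98,100):print(tr,proj("side",chest(p,(61-tr,70,128))),proj("side",chest(p,(61-tr,30,110))))
E
```

```text
181 118
[[341.0, 5.0], [341.0, 5.0], [341.0, 5.0], [341.0, 5.0], [341.0, 5.0], [341.5, 6.0], [342.0, 5.0], [341.5, 4.0]]
341.0
181 109
[[310.0, 5.0], [309.5, 4.0], [309.5, 4.0], [310.0, 5.0], [310.0, 5.0], [310.5, 4.0], [310.0, 5.0], [310.0, 5.0]]
310.0
0 [341.62206947 188.70504075] [341.9625292  202.07349067]
96 [311.11094032 188.657421  ] [311.17393341 202.04275029]
98 [310.47445899 188.65642763] [310.5316563  202.04210902]
100 [309.83794363 188.65543419] [309.88934454 202.04146771]
```

```bash
python3 -c "
from bench import ticket
print(ticket.job_done())"
```

```text
the job is handed in; nothing more can be done
None
```

The chest is unlocked with the key left in the lock, and the hatch is open at its stop. I handed the job in at about 17 s of the 64 s allowed.

- **Key:** I pressed at about 5 N and turned it clockwise until it dropped 13.9 mm into the slots (14 mm expected). It went in during the clockwise sweep, so I never had to turn it back and forth. I then turned it about 43° further clockwise and let go. The last pictures put the bow at -11.6° to -11.8° and the chest edges at about -12.2°, so it is square within about 1°.
- **Hatch:** It slid at about 3 N until it stopped, and pushing at about 10 N moved it no further.
- **Hatch travel, measured two ways:** The arm's position gives about 99 mm. The pictures give about 97 to 99 mm, which is slightly under 100 mm but within camera error of roughly 1–2 mm.
- **Surroundings:** The holder, bin, carton, bar and the two larger keys look unmoved in the last pictures. The gripper was open and clear of everything at hand-in.
- **Wrist tilt:** The wrist had tilted about 4.5° by the time the hatch reached its stop, with no visible effect on the result.

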